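Zero a vegetable slicer with a straight bar

TASK

The slicer's ramp sits too low; set it level with the landing, using the straight dark grey bar to judge by. Lay the bar lengthwise along the middle of the slicer, bridging both tables, let go, and press its end over the ramp with closed fingertips to feel how far it rocks; then turn the red knob to raise the ramp until the bar no longer rocks, and prove it by pressing first the ramp end and then the landing end once more. Press only gently (a few newtons, never 30), leave the bar lying along both tables, and disturb nothing else.

Things in the scene. Friction and masses are not known exactly. Their poses are not given: they have to be found in the camera images.
- slicer: Bright metal vegetable slicer (mandoline, blade out), fixed on the worktop on four rubber feet, 124 mm wide, 375 mm long along its own y. Origin on the worktop under the gap between its two flat tables, z up. Landing: fixed table, y -155 to -4 mm, at the black loop handle's end. Ramp: movable table, y +4 to +165 mm. Both 98 mm wide about x = 0. Side rails stay 5 mm below the landing's face.
- table_middle (a point): Point midway between the two tables at the height of the landing's face, 60 mm above the worktop; axes as the slicer's. The ramp's face stays parallel to the landing's and starts 2.5 to 5 mm lower; no reading tells how much.
- knob_grip (a point): On the upright axis of the round red fluted knob (35 mm across, 46 to 72 mm above the worktop), 60 mm up, on a black bracket at the slicer's +x side, 102 mm from its centre line. Axes as the slicer's; does not turn with the knob. Anticlockwise from above raises the ramp 4 mm per radian. No marks, runs about 4 mm past level, turns at 0.12 N m, stays where left.
- bar: Straight rectangular dark grey anodised aluminium bar (confectioner's rule), loose on the worktop to the right of the slicer: 280 mm long along its own y axis, 25 mm wide, 10 mm high, 0.16 to 0.26 kg; origin at the centre of its underside, z up. Either end may point either way.
- mug: Striped mug (90 mm high) standing behind the slicer; leave alone. Origin under its centre.
- garlic: Garlic bulb (56 mm) behind the slicer; leave alone. Origin under its centre.
- pepper_jar: Small spice jar with a black lid (96 mm high) behind the slicer; leave alone. Origin under its centre.

How it is judged:
By the outcome, as a careful person would: the job done as asked, in the order asked, and still so for the second after the job is handed in, with the robot touching nothing.
It also fails if it takes over 72 s, if anything falls off the work surface, if the arm or the gripper's body presses on something with over 40 N, if the wrist force passes 120 N, or if a joint passes its speed limit or range.

ROBOT

A 6-joint arm with a two-finger parallel gripper is mounted at the origin on a cart in front of the work surface, level with it; the furniture and walls round the work are solid. World frame = base frame: x ahead of the robot, y to its left, z up, the work surface at z = 0. Lengths are in m, angles in rad, forces in N, time in s.
With the tool pointing down it reaches from about 0.35 to 0.8 m from the base axis. Payload 7.3 kg.
Tool frame: the origin (TCP) lies midway between the tips of the shut fingers; the grasp point (between the pads) lies 19 mm behind it; z points along the fingers, y is the line along which they close (so a half turn about z gives the same grasp; the last joint's range is limited). The gripper opens to 85 mm and grips with 20 to 120 N. Pads are 22 mm wide; open, the fingers measure 114 mm over their backs; the gripper's body (76 mm by 85 mm) begins 54 mm behind the grasp point. The pads swing forward as they close: fully open they stand 13 mm farther back than shut.
Start: joints at [1.092, 0.342, 1.524, -0, 1.275, -0.146], TCP at [0.171, 0.496, 0.231] pointing down, gripper open.
Joint ranges: [-2.53, 2.53], [-0.77, 2.02], [0.04, 2.7], [-1, 4.14], [0.28, 2.66], [-3.11, 3.11]. Speed limits (rad/s): [2.57, 2.57, 3.14, 3.14, 3.14, 3.14].

INTERFACE

Orientations are given as a unit quaternion [x, y, z, w].
In Python, from workcell import r gives the robot as it stands. Calls block until the motion is done:
- r.reach(position, orientation): joint-space move of the TCP to a pose.
- r.move_straight(position, orientation=None, speed=0.15, max_force=None): straight line of the TCP; orientation=None keeps the orientation; speed is the mean speed in m/s. With max_force (N) it stops when the force on the tool has changed by that much, and returns True; else False.
- r.movej(angles): joint-space move.
- r.command_gripper(opening, force=None): finger opening in m; force is the grip in N (None keeps the last); returns when the fingers have stopped.
- r.hold(seconds).
- r.solve_ik(position, orientation): joint angles nearest the present ones, or None.
- r.read_state(): the state.
- r.get_image(name): name is "scene" or "side" or "wrist"; returns the picture (400x640x3 uint8, red, green, blue); there is no depth.
- r.camera_model(name): a dict with "K" (3x3 intrinsics, pixels), "k1" (the pictures are not rectified: a ray, as slopes to the right and down, at radius r is drawn at 1 + k1 r^2 times it, then the intrinsics apply), "R" (3x3) and "t" (3): a world point X has camera coordinates R X + t; the wrist camera has in their place "tool_from_camera" (4x4, takes a point from camera to tool coordinates, whose origin is the TCP and whose axes are the flange's). Camera axes: x right, y down, z forward; pixel columns grow to the right and rows downward; lengths in m; the calibration is good to about 2 mm. A picture is of the moment at which its call begins: read the wrist's pose just before it. camera_model takes no time and is no camera call.
A pose or a line that the arm cannot do raises r.PlanningError and nothing moves.
- r.finish_job(): hands the job in; it is judged then, once.
The state is a dict: "time_s": time; "joint_positions": joint angles; "dq": joint speeds; "tau": joint torques, N m; "eef_pos": TCP position; "eef_rot": TCP orientation; "contact_force": force on the tool from outside, world axes, zero at the start; "torque": the same for the moment, N m; "grip_width": finger opening in m; "grip_force": force on a finger pad.
Only numpy, scipy, OpenCV 4.12 (cv2) and the standard library are available. Lean on these libraries where they do the work, as an engineer would, in place of code of your own. Each camera call takes 0.05 s, during which the arm holds its last target. There are 200 camera calls.

## Working session

There is one attempt and no reset: what is moved stays moved. The work goes in short steps, each a Python script; the robot and the scene stay as the last script left them, time stands still between calls to the robot, and variables do not carry over. Pictures are saved under pics/ and viewed, at most 10 in all, crops included, and the job is handed in when it is done.

```bash
mkdir -p pics
python3 - <<'E'
from workcell import r
import cv2,numpy as np
for n in("scene","side"):
    cv2.imwrite(f"pics/{n}0.png",r.get_image(n)[:,:,::-1]); m=r.camera_model(n)
    print(n,np.round(m["K"],1).tolist(),m["k1"],(-np.array(m["R"]).T@m["t"]).round(3))
s=r.read_state();print(s["time_s"],s["eef_rot"],s["contact_force"])
print(r.camera_model("wrist"))
E
```

```text
scene [[469.2, 0.0, 327.6], [0.0, 469.2, 196.6], [0.0, 0.0, 1.0]] -0.008587644819231636 [ 0.256 -0.498  0.741]
side [[508.1, 0.0, 314.7], [0.0, 508.1, 194.9], [0.0, 0.0, 1.0]] -0.1369443913835301 [0.666 0.906 0.75 ]
0.1 [ 1.65614868e-01  9.86190263e-01 -6.60098459e-04 -2.10300769e-04] [-0.26962989 -0.00729945 -0.72950524]
{'K': array([[329.84878498,   0.        , 319.7138059 ],
       [  0.        , 329.84878498, 201.22716869],
       [  0.        ,   0.        ,   1.        ]]), 'k1': -0.03206791880483472, 'tool_from_camera': array([[ 1.46318693e-04, -9.63653518e-01, -2.67155153e-01,
         6.60018262e-02],
       [ 9.99998842e-01,  5.45765697e-04, -1.42093651e-03,
         1.15829430e-04],
       [ 1.51509458e-03, -2.67154636e-01,  9.63652481e-01,
        -1.42035524e-01],
       [ 0.00000000e+00,  0.00000000e+00,  0.00000000e+00,
         1.00000000e+00]])}
```

View pics/scene0.png

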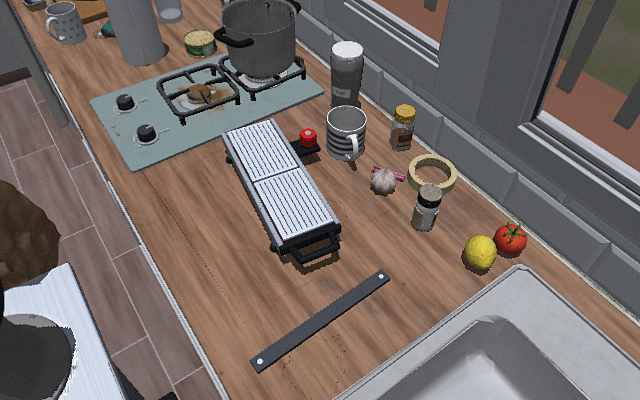

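View pics/side0.png

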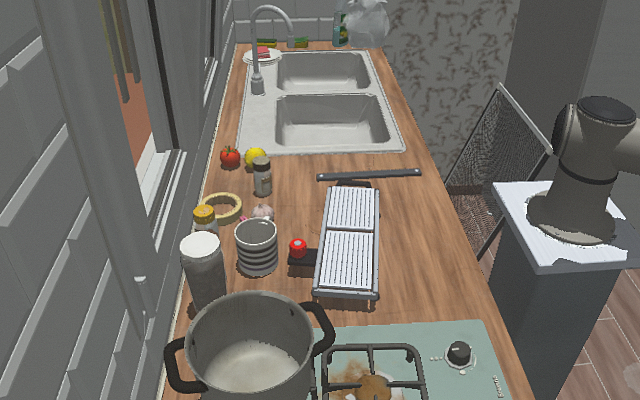

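The scene view shows the slicer with its gap near (275,178), the handle at (320,245) (landing end, near the robot's right) and the red knob at (308,136). The bar runs from (258,362) to (383,277) with bright dots near its ends. The side view agrees: knob at (298,247), bar from (320,177) to (420,172).

```bash
cat > h.py <<'E'
from workcell import r
import cv2,numpy as np
from scipy.spatial.transform import Rotation as Ro
def cam(n,st=None):
    m=r.camera_model(n)
    if "R" in m: R=np.array(m["R"]);return m,R.T,-R.T@np.array(m["t"])
    T=np.array(m["tool_from_camera"]);Q=Ro.from_quat(st["eef_rot"]).as_matrix()
    return m,Q@T[:3,:3],Q@T[:3,3]+st["eef_pos"]
def rays(n,px,st=None):
    m,Rw,c=cam(n,st)
    d=cv2.undistortPoints(np.array(px,float).reshape(-1,1,2),m["K"],np.array([m["k1"],0,0,0,0]),None,None,None)[:,0]
    return c,np.c_[d,np.ones(len(d))]@Rw.T
def onto(n,px,z,st=None):
    c,d=rays(n,px,st); return (c+d*((z-c[2])/d[:,2])[:,None])[:,:2]
def meet(L):
    A=0;b=0
    for c,d in L:
        d=d/np.linalg.norm(d);P=np.eye(3)-np.outer(d,d);A=A+P;b=b+P@c
    return np.linalg.solve(A,b)
def biggest(mask,near):
    n,l,s,c=cv2.connectedComponentsWithStats(mask.astype(np.uint8))
    ok=[i for i in range(1,n) if s[i,4]>15]
    i=min(ok,key=lambda i:np.hypot(*(c[i]-near))-s[i,4]*.01);return l==i,c[i],s[i,4]
def down(yaw):  # tool z down, tool y (closing) along world direction yaw
    y=np.array([np.cos(yaw),np.sin(yaw),0]);z=np.array([0,0,-1.]);x=np.cross(y,z)
    return Ro.from_matrix(np.c_[x,y,z]).as_quat()
E
python3 - <<'E'
from h import *
L=[]
out={}
for n,kn,sl,ba in(("scene",(308,136),(275,180),(320,320)),("side",(298,247),(348,240),(370,175))):
    im=cv2.imread(f"pics/{n}0.png")[:,:,::-1].astype(int);R,G,B=im[...,0],im[...,1],im[...,2]
    m,c,a=biggest((R>130)&(G<70)&(B<70),kn);print(n,"knob",c,a);L.append([v if i==0 else v[0] for i,v in enumerate(rays(n,[c]))])
    # bar
    mx=im.max(2);sat=mx-im.min(2)
    m,c,a=biggest((mx<95)&(sat<25),ba);ct=np.argwhere(m)[:,::-1]
    p=onto(n,ct,.010);rc=cv2.minAreaRect((p*1000).astype(np.float32));print("bar",c,a,rc)
    w=(mx>140)&(sat<40)
    w=cv2.morphologyEx(w.astype(np.uint8),cv2.MORPH_CLOSE,np.ones((5,5)))
    m,c,a=biggest(w,sl);ct=np.argwhere(m)[:,::-1];print("tab",c,a,ct.min(0),ct.max(0))
    print(cv2.minAreaRect((onto(n,ct,.059)*1000).astype(np.float32)))
    if n=="scene":
        v=im[270:370,250:395]; 
        for q in((260,362),(381,276)):
            mm,c,a=biggest((mx>150)&(sat<40),q);print("dot",c,a,onto(n,[c],.01))
print("knob3d",meet(L))
E
```

```text
scene knob [307.48979592 133.53061224] 98
bar [467.48450233  81.18492918] 41232 ((1130.6907958984375, 318.3680419921875), (1248.424072265625, 1210.78125), 30.893898010253906)
tab [226.73718887 138.38664264] 17758 [90 52] [339 245]
((556.8142700195312, 217.12322998046875), (471.9485168457031, 613.648681640625), 0.008126083761453629)
dot [259.48148148 360.88888889] 27 [[ 0.34387915 -0.21230398]]
dot [380.66666667 275.83333333] 18 [[ 0.59976269 -0.20217925]]
side knob [297.55769231 244.50961538] 104
bar [548.8742833  182.19370095] 37847 ((-370.86346435546875, -849.3958740234375), (2964.2216796875, 553.4759521484375), 61.365028381347656)
tab [348.59798915 241.84056815] 6266 [312 186] [378 294]
((557.9409790039062, 94.83294677734375), (341.4029846191406, 122.5848159790039), 81.01798248291016)
knob3d [0.66744877 0.13403015 0.06744933]
```

Run:
```python
from h import *
import json
for k,(p,yaw) in enumerate((([.53,.09,.28],81),([.45,-.205,.25],92.3))):
    r.reach(p,down(np.radians(yaw)));r.hold(.2)
    s=r.read_state();im=r.get_image("wrist")
    cv2.imwrite(f"pics/w{k}.png",im[:,:,::-1]);json.dump({a:list(s[a]) for a in("eef_pos","eef_rot")},open(f"w{k}.json","w"));print(s["time_s"],s["eef_pos"],s["joint_positions"][5],s["contact_force"])
```

```text
2.2667 [0.52983438 0.09071061 0.27999365] -1.3879418020127265 [0.46473547 0.11081048 0.49799464]
3.6917 [ 0.45050633 -0.20413137  0.25010025] -2.1931762193711895 [0.42977203 0.41968486 0.41927053]
```

View pics/w0.png

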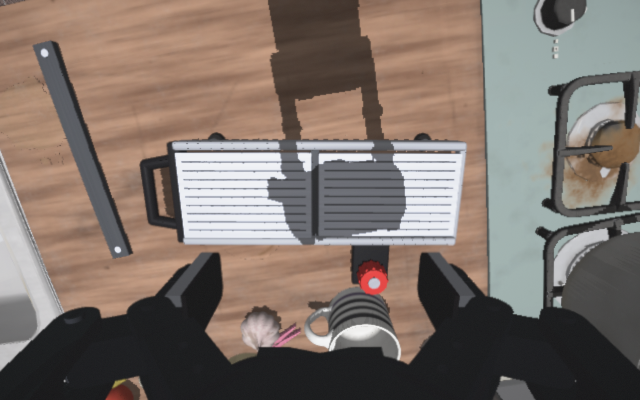

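View pics/w1.png

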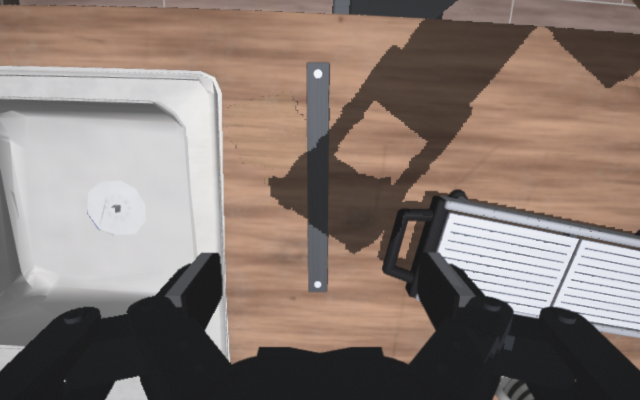

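w0 shows the slicer rails at rows ~142–244, columns ~173–466, gap line at column 315, and knob at (373,280). In w1 the bar has end dots at (318,74) and (318,284), so it is clear to grasp.

```bash
python3 - <<'E'
from h import *
import json
S=[json.load(open(f"w{k}.json")) for k in(0,1)]
I=[cv2.imread(f"pics/w{k}.png")[:,:,::-1].astype(int) for k in(0,1)]
for k,D in((0,((44,52),(118,250))),(1,((318,74),(318,284)))):
    im=I[k];mx=im.max(2);w=(mx>150)&(mx-im.min(2)<60)
    P=[biggest(w,q)[1] for q in D];print("dots",P,onto("wrist",P,.01,S[k]).round(4).tolist())
im=I[0]
for c in(200,250,435): print(c,"top",im[136:160,c].mean(1).astype(int).tolist(),"bot",im[228:252,c].mean(1).astype(int).tolist())
for rw in(160,185,220): print(rw,"L",im[rw,166:192].mean(1).astype(int).tolist(),"gap",im[rw,304:326].mean(1).astype(int).tolist(),"R",im[rw,446:474].mean(1).astype(int).tolist())
R,G,B=im[...,0],im[...,1],im[...,2]
m,c,a=biggest((R>110)&(G<70)&(B<70),(373,280));
g=(mx:=im.max(2))*0; cap=biggest((R>120)&(abs(R-G)<60)&(G>100)&(np.abs(np.arange(640)[None]-373)<14)&(np.abs(np.arange(400)[:,None]-282)<14),(373,282))
print("knob",c,a,"cap",cap[1:],onto("wrist",[cap[1]],.072,S[0]))
E
python3 -c "
import cv2;a=cv2.imread('pics/w0.png')[125:305,160:480];cv2.imwrite('pics/w0c.png',cv2.resize(a,None,fx=2.5,fy=2.5,interpolation=0))"
```

```text
dots [array([252.08377776, 195.7132639 ]), array([252.08377776, 195.7132639 ])] [[0.5561, -0.003], [0.5561, -0.003]]
dots [array([180.57906726, 171.11646533]), array([180.57906726, 171.11646533])] [[0.4603, -0.3692], [0.4603, -0.3692]]
200 top [149, 149, 145, 126, 94, 106, 179, 203, 213, 210, 208, 200, 150, 170, 93, 74, 123, 229, 240, 241, 241, 241, 241, 241] bot [231, 191, 159, 215, 234, 235, 235, 235, 235, 219, 186, 201, 210, 209, 205, 193, 154, 117, 121, 126, 129, 131, 134, 136]
250 top [149, 154, 153, 132, 99, 124, 183, 206, 215, 214, 214, 209, 198, 173, 89, 74, 141, 227, 241, 242, 242, 242, 241, 241] bot [234, 202, 191, 236, 239, 238, 236, 236, 238, 228, 185, 199, 212, 214, 211, 202, 174, 135, 127, 130, 132, 131, 129, 131]
435 top [138, 138, 135, 89, 81, 98, 154, 190, 207, 209, 208, 205, 199, 170, 136, 140, 86, 128, 231, 238, 238, 237, 238, 239] bot [217, 179, 226, 238, 239, 239, 237, 216, 134, 116, 154, 171, 184, 207, 206, 200, 173, 141, 131, 130, 133, 133, 130, 121]
160 L [49, 49, 45, 45, 48, 48, 51, 52, 67, 143, 232, 240, 240, 240, 240, 238, 237, 237, 237, 237, 237, 237, 237,
[... 425 characters left out ...]
11, 111, 108, 81, 56, 47, 48, 48, 47, 50, 74, 104, 113, 113, 114, 113, 113, 112] R [238, 238, 238, 238, 238, 238, 238, 239, 238, 239, 238, 238, 226, 209, 200, 169, 138, 127, 125, 127, 128, 130, 130, 132, 134, 137, 138, 140]
220 L [41, 39, 40, 38, 38, 37, 38, 36, 36, 39, 43, 45, 45, 47, 47, 61, 139, 234, 237, 238, 237, 231, 225, 224, 224, 224] gap [105, 106, 109, 110, 110, 110, 107, 84, 56, 48, 47, 46, 46, 50, 72, 103, 110, 111, 111, 109, 94, 88] R [218, 218, 218, 226, 234, 237, 237, 237, 226, 207, 201, 184, 161, 149, 146, 144, 143, 141, 141, 141, 141, 141, 140, 140, 139, 138, 138, 137]
knob [371.11711712 274.11711712] 111 cap (array([373.66, 282.75]), np.int32(100)) [[0.66894002 0.132566  ]]
```

View pics/w0c.png

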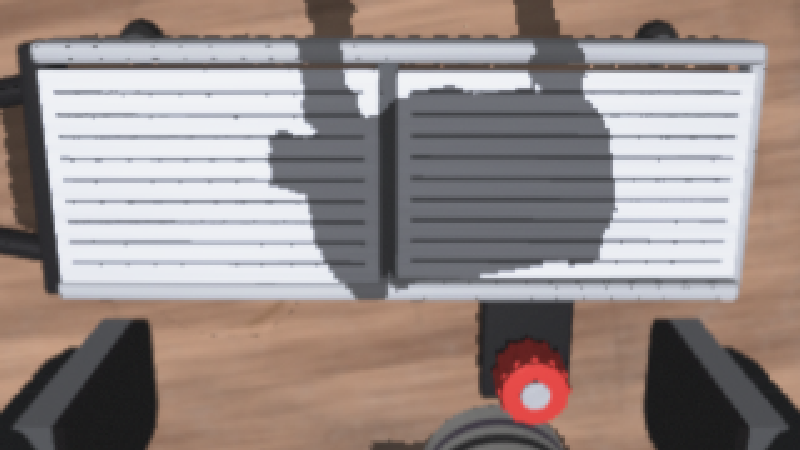

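The zoomed crop gives landing edges at rows ≈152.5 and ≈238, the left end at columns 175–182, gap edges at columns 311/318, and the knob cap at (373.7,282.8).

Run:
```python
from h import *
import json
S=[json.load(open(f"w{k}.json")) for k in(0,1)]
I=[cv2.imread(f"pics/w{k}.png")[:,:,::-1].astype(int) for k in(0,1)]
for k,D in((0,((44,52),(118,250))),(1,((318,74),(318,284)))):
    P=[]
    for x,y in D:
        g=I[k][y-7:y+8,x-7:x+8].mean(2)-110;g[g<0]=0
        yy,xx=np.mgrid[-7:8,-7:8];P.append((x+(g*xx).sum()/g.sum(),y+(g*yy).sum()/g.sum()))
    p=onto("wrist",P,.01,S[k]);d=p[1]-p[0];print("dots",np.round(P,1).tolist(),p.round(4).tolist(),p.mean(0),np.hypot(*d),np.degrees(np.arctan2(d[1],d[0])))
o=lambda q,z=.06:onto("wrist",q,z,S[0])
T=o([(200,152.5),(250,152.3)]);Bm=o([(200,237.8),(250,237.9)]);
a=lambda p:np.degrees(np.arctan2(*(p[1]-p[0])[::-1]))
print("edge angles",a(T),a(Bm),"end",a(o([(175,160),(182,220)])),"gapL",a(o([(311,160),(311,220)])))
yw=np.radians((a(T)+a(Bm))/2);Y=np.array([np.cos(yw),np.sin(yw)]);X=np.array([Y[1],-Y[0]])
print("width",(Bm.mean(0)-T.mean(0))@X,"cx",(T@X).mean(),(Bm@X).mean())
cx=((T@X).mean()+(Bm@X).mean())/2
e=o([(175,160),(182,220)]);g1=o([(311,160),(311,220)]);g2=o([(318,160),(318.3,220)],.0565)
print("y's end",e@Y,"gap",g1@Y,g2@Y)
k=o([(373.66,282.75)],.072)[0]
cy=((e@Y).mean()+.155+(g1@Y).mean()+.004)/2
print("origin",cx*X+cy*Y,"knob local",k@X-cx,k@Y-cy,"yaw y",np.degrees(yw))
```

```text
dots [[44.0, 52.5], [117.3, 249.5]] [[0.3455, -0.2126], [0.6019, -0.2027]] [ 0.47370361 -0.20761691] 0.25660523671722 2.2036136324773867
dots [[317.5, 73.4], [317.3, 284.0]] [[0.3458, -0.212], [0.6015, -0.202]] [ 0.47364874 -0.20702637] 0.2558409024853826 2.2409316629916827
edge angles 81.15380715397107 81.11655804374023 end -8.870260441106428 gapL -9.328635108181311
width 0.10044583792319531 cx 0.48786982688699876 0.588315664810194
y's end [0.00982091 0.00981425] gap [0.16068589 0.16012209] [0.16837031 0.16854617]
origin [0.55703219 0.07972238] knob local 0.10242766324905472 0.06945779776460764 yaw y 81.13518259885565
```

```bash
cat >> h.py <<'E'
O=np.array([.5570,.0797]);YW=np.radians(81.135)
SY=np.array([np.cos(YW),np.sin(YW)]);SX=np.array([SY[1],-SY[0]])
def sl(x,y,z): return np.r_[O+x*SX+y*SY,z]
QP=down(YW-np.pi/2)   # closing across the slicer
def st(*k):
    s=r.read_state();return [s["time_s"]]+[np.round(s[i],4).tolist() for i in k]
E
python3 - <<'E'
from h import *
im=cv2.imread("pics/w0.png")
import json;S0=json.load(open("w0.json"))
print("mug rim pts local",[(lambda p:((p-O)@SX,(p-O)@SY))(onto("wrist",[q],.09,S0)[0]) for q in((360,332),(329,352),(399,352),(318,318))])
b=[.4737,-.2072];Q=down(np.radians(2.24-90))
r.command_gripper(.034,30)
r.reach(b+[.06],Q)
print(r.move_straight(b+[.014],speed=.1))
print(r.move_straight(b+[-.008],speed=.02,max_force=4),st("eef_pos","contact_force","grip_width","joint_positions"))
z=r.read_state()["eef_pos"][2]+.002
r.move_straight(b+[z],speed=.03)
r.command_gripper(0,35);print(z,st("eef_pos","grip_width","grip_force"))
r.move_straight(b+[.12],speed=.1);print(st("grip_width","contact_force","torque"))
cv2.imwrite("pics/g.png",r.get_image("scene")[180:,150:450,::-1])
E
```

```text
mug rim pts local [(np.float64(0.1573500120858803), np.float64(0.053070930343994877)), (np.float64(0.18568288217035955), np.float64(0.01668782882096286)), (np.float64(0.18606175656158755), np.float64(0.10118761266699591)), (np.float64(0.1381047318360086), np.float64(0.0035596039753048))]
False
True [8.3167, [0.4736, -0.2071, -0.0008], [-0.6781, 0.3816, 6.2011], 0.0343, [-0.5606, 0.6329, 1.7994, -0.0, 0.7096, 0.971]]
0.0012322454121670694 [8.8, [0.4737, -0.2072, 0.0012], 0.0237, 34.9097]
[10.1417, 0.0237, [0.524, 0.3536, -2.4264], [-0.0058, 0.0304, 0.0051]]
```

View pics/g.png

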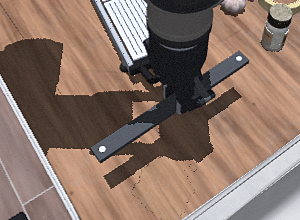

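The bar hangs level, gripped at its middle. Placing it.

Run:
```python
from h import *
print("ik",r.solve_ik(sl(0,-.009,.17),QP))
r.move_straight([.4737,-.2072,.17],speed=.2)
r.reach(sl(0,-.009,.17),QP)
r.move_straight(sl(0,-.009,.068),speed=.1);r.hold(.2)
print(r.move_straight(sl(0,-.009,.056),speed=.01,max_force=3),st("eef_pos","contact_force","torque"))
r.hold(.2)
r.command_gripper(.045);r.hold(.2);print(st("eef_pos","contact_force"))
r.move_straight(sl(0,-.009,.16),speed=.15)
r.command_gripper(0)
print(st("eef_pos","contact_force"))
cv2.imwrite("pics/p.png",r.get_image("scene")[100:280,190:390,::-1].repeat(3,0).repeat(3,1))
```

```text
ik [-1.00720708e-02  4.59946616e-01  1.51792614e+00 -4.44089210e-16
  1.16371990e+00  1.44651367e-01]
True [13.8083, [0.5556, 0.0708, 0.0612], [-0.1894, -0.0692, 5.099], [-0.0679, 0.0371, -0.0036]]
[14.5417, [0.5546, 0.0708, 0.0602], [0.0458, -0.4831, -0.6812]]
[15.8583, [0.5556, 0.0708, 0.1598], [-0.0802, 0.3196, -0.2186]]
```

View pics/p.png

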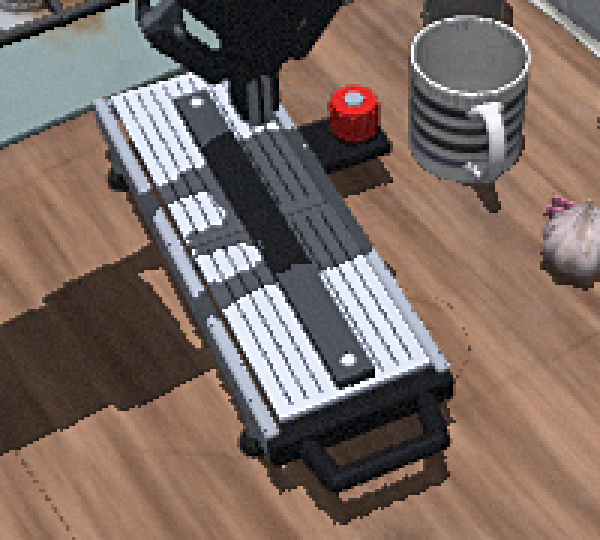

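The bar lies along the middle of both tables. Next I press the ramp end, plus a landing-end reference.

```bash
cat >> h.py <<'E'
def press(y):
    r.reach(sl(0,y,.100),QP) if np.hypot(*(r.read_state()["eef_pos"][:2]-sl(0,y,0)[:2]))>.02 else None
    r.move_straight(sl(0,y,.077),speed=.1);r.hold(.3)
    f0=r.read_state()["contact_force"][2]
    hit=r.move_straight(sl(0,y,.060),speed=.008,max_force=2.0);a=st("eef_pos","contact_force")
    r.hold(.3);b=st("eef_pos","contact_force")
    print("press",y,hit,round(f0,2),"stop z",a[1][2],"f",a[2][2],"held z",b[1][2],"f",b[2][2],"t",b[0])
    r.move_straight(sl(0,y,.100),speed=.1);return b[1][2]
E
python3 - <<'E'
from h import *
a=press(.116);b=press(-.132);print((b-a)*135/120)
E
```

```text
press 0.116 True -0.29 stop z 0.0665 f 4.9053 held z 0.0664 f 6.2099 t 18.8
press -0.132 True 0.49 stop z 0.0701 f 5.7765 held z 0.0701 f 5.9839 t 22.3083
0.004162499999999994
```

```bash
cat >> h.py <<'E'
K=(.1022,.0697)
def turn(da):
    c=np.array(sl(*K,.0)) ; y0=YW-da/2
    r.reach(c+[0,0,.15],down(y0));r.command_gripper(.052,35)
    r.move_straight(c+[0,0,.052],speed=.12)
    r.command_gripper(0,35);print("grip",st("grip_width","eef_pos","contact_force"))
    q=np.array(r.read_state()["joint_positions"]);n=max(2,int(abs(da)/.15))
    for i in range(1,n+1):
        p=q.copy();p[5]-=da*i/n;r.movej(p)
    r.hold(.2);print("turned",st("torque","contact_force","eef_pos"),r.read_state()["joint_positions"][5]-q[5])
    r.command_gripper(.052);r.move_straight(c+[0,0,.13],speed=.12);r.command_gripper(0)
E
python3 - <<'E'
from h import *
turn(1.04)
a=press(.116)
E
```

```text
grip [25.5083, 0.0319, [0.6692, 0.1326, 0.0533], [-2.1588, -1.7, 5.9969]]
turned [27.4583, [1.2797, -0.3437, 0.1171], [3.1262, 7.1208, -1.2919], [0.6694, 0.1343, 0.0535]] -1.03204264471958
press 0.116 True -0.61 stop z 0.0701 f 4.8227 held z 0.0701 f 6.0974 t 33.0667
```

```bash
sed -i 's/np.round(s\[i\],4)/np.round(s[i],5)/' h.py
python3 - <<'E'
from h import *
press(-.132);press(-.03)
E
```

```text
press -0.132 True 0.33 stop z 0.07007 f 5.49214 held z 0.07009 f 5.91534 t 36.5417
press -0.03 True -1.0 stop z 0.07012 f 5.0431 held z 0.07009 f 5.54514 t 39.525
```

Run:
```python
from h import *
press(.116);press(-.132)
r.move_straight(sl(0,-.132,.22),speed=.15);r.hold(.3)
print(st("contact_force"))
cv2.imwrite("pics/end.png",r.get_image("scene")[100:280,190:450,::-1].repeat(3,0).repeat(3,1))
```

```text
press 0.116 True 0.14 stop z 0.07012 f 5.73006 held z 0.0701 f 5.99951 t 42.65
press -0.132 True -0.49 stop z 0.07009 f 5.86419 held z 0.07007 f 4.49016 t 46.125
[47.8333, [-0.18504, 0.81994, -0.1734]]
```

View pics/end.png

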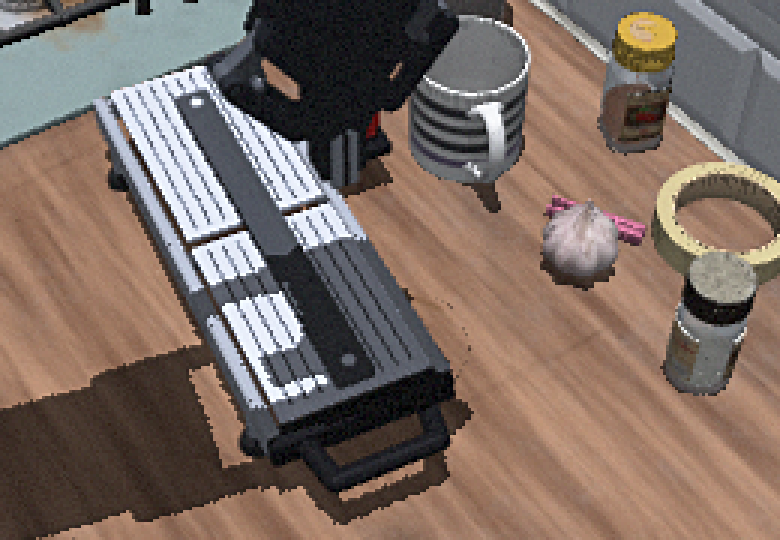

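The bar lies along both tables, the ramp is level (both ends read 70.1 mm), and the mug, garlic and jar are where they were.

```bash
python3 -c "
from workcell import r
print(r.finish_job())"
```

```text
the job is handed in; nothing more can be done
None
```

The ramp is now level with the landing: it was about 4.2 mm low, I turned the knob about 1.03 rad anticlockwise, and final presses of about 6 N on the ramp end and then the landing end both stopped at 70.1 mm. The bar is left lying along both tables, the other items look undisturbed, and the job is handed in at about 48 s.

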